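# Slide a cover plate off its feed rack and close the battery housing

### The job

Close the open white battery housing with the plain cover plate, the one without a window. The plate lies flat in a lane of the low black-topped rack where it cannot be gripped at its sides: slide it along its lane, still lying flat, until about a third of it sticks out over the rack's edge on the side nearest the housing, then grip the part that sticks out, carry it over and set it down (do not drop it) flat on the housing, centred and lengthwise along it, and let go. Leave the windowed cover in its place on the rack.

Things in the scene. Friction and masses are not known exactly. Their poses are not given: they have to be found in the camera images.
- cover: Plain aluminium cover plate, 50 (x) by 150 (y) by 5 mm thick (z), about 0.1 kg, loose, no window (only a small dark screw mark near each end). Origin at its centre, half-way through its thickness; long axis y. It starts flat in either of the rack's two lanes, its near end 10 to 45 mm back from the front edge.
- windowed_cover: The other cover: same outer size, lane pose and axes as the plain one (50 by 150 by 5 mm, origin at its centre) but with a 36 by 60 mm rectangular window in its middle, so that the black deck shows through. Loose; leave it alone.
- rack: Black-decked rack, fixed, 130 (x) by 240 (y) mm; origin under its centre on the table. Deck top 60 mm high. Two lanes along y, 57.5 mm wide, at x = -31 and +31 mm, between grey ribs 5 mm wide and 5 mm high (flush with the covers' tops); open at both ends. Front edge: its -y end (y = -120 mm), towards the housing, free space before and below it. 45 mm or more of bare deck behind (+y of) each cover. Dry friction.
- housing: Open-topped white housing, blue cell inside, 40 (x) by 84 (y) mm outside, 3 mm walls, on a 60 by 104 by 5 mm steel foot fixed to the table. Origin under its centre on the table; rim at 50 mm; long axis y. The cover rests on it with its centre at 52.5 mm, overlapping 5 mm at the sides, 33 mm at each end. Not the finished unit farther off, which has its cover on.
Not all that is in view belongs to the job. Leave any red look-alike of the housing alone. What is shaped like the cover but turquoise is not meant.

How it is judged:
On the way, in this order (a step that is already met when the one before it is completed fails the run):
1. the plain cover, lying flat on the rack's deck, sticks out 25 to 75 mm over the front edge (y of cover in the frame of rack between -0.12 and -0.07 m and x of cover in the frame of rack between -0.06 and 0.06 m and z of cover in the frame of rack between 0.059 and 0.066 m and angle between the z axis of cover and the z axis of rack, either way round below 0.07 rad), for 0.2 s.
2. the gripped cover has been lowered over the housing: within 15 mm of resting on it, 25 mm off-centre at most, still held by the fingers (x of cover in the frame of housing between -0.025 and 0.025 m and y of cover in the frame of housing between -0.025 and 0.025 m and z of cover in the frame of housing between 0.045 and 0.0675 m and contact force between the fingers and cover above 0.5 N), for 0.05 s.
At the end, for the whole second after the job is handed in: The plain cover lies flat (within 4 degrees) on the housing's rim, its centre within 15 mm of the housing's along each axis, lengthwise along it within about 10 degrees, released and at rest; the windowed cover is within 25 mm of where it started (x of cover in the frame of housing between -0.015 and 0.015 m and y of cover in the frame of housing between -0.015 and 0.015 m and z of cover in the frame of housing between 0.049 and 0.056 m and angle between the z axis of cover and the z axis of housing, either way round below 0.07 rad and angle between the y axis of cover and the y axis of housing, either way round below 0.19 rad and linear speed of cover below 0.02 m/s and distance of windowed_cover from where it was at the start of the episode below 0.025 m); the robot touches nothing.
It fails at once if the windowed cover is moved by more than 25 mm (distance of windowed_cover from where it was at the start of the episode above 0.025 m).
It also fails if it takes over 51 s, if anything falls off the work surface, if the arm or the gripper's body presses on something with over 40 N, if the wrist force passes 120 N, or if a joint passes its speed limit or range.

### The arm

A 6-joint arm with a two-finger parallel gripper is mounted at the origin on the work surface. World frame = base frame: x ahead of the robot, y to its left, z up, the work surface at z = 0. Lengths are in m, angles in rad, forces in N, time in s.
With the tool pointing down it reaches from about 0.275 to 0.825 m from the base axis. Payload 5.2 kg.
Tool frame: the origin (TCP) lies on the centre line of the jaws, within the pads' length; the fingertips stand 17 mm ahead of it and the grasp point (between the pads) lies 2 mm behind it (bot.tip_extent is the distance from the TCP to the fingertips, in m); y points along the fingers, z is the direction in which the jaws open and shut, and the axes are right-handed (so a half turn about y gives the same grasp; the last joint's range is limited). The gripper opens to 93 mm and grips with 3 to 60 N. Pads are 15 mm wide; open, the fingers measure 128 mm over their backs; the gripper's body (75 mm by 188 mm) begins 65 mm behind the grasp point.
Start: joints at [0.925, 0.259, 1.535, -0, 1.348, -0.203], TCP at [0.236, 0.497, 0.197] pointing down, gripper open.
Joint ranges: [-3.14, 3.14], [-0.91, 2.08], [0.19, 2.58], [-1.22, 4.36], [0.22, 2.71], [-3.12, 3.12]. Speed limits (rad/s): [2.57, 2.57, 3.14, 3.14, 3.14, 3.14].

### API

Orientations are given as a 3x3 rotation matrix whose columns are the frame's x, y, z axes.
In Python, from bench import bot gives the robot as it stands. The module is installed in compiled form; this text tells all that it offers.
- The arm moves only by the tool drive_tool, never from a script. Its argument "targets" is a list that holds one entry, the list of rows, each a list of 5 numbers: the finger opening in cm, from 0 to 9.3, then the shift along the tool's x, y, z in cm, then the turn about the tool's y in rad. In form: [[[hand, tx, ty, tz, twist], ...]]. A call has 1 to 8 rows; each row shifts and turns the commanded pose from where the row before left it, along the tool's axes as they then stand; what a row does not reach is not made up. A row lasts 1/12 s, in which the tool goes at most 41.7 mm and 7.16 degrees, less where a joint would pass 70% of its speed; a pose out of reach is approached as far as the arm can. A call is refused whole if a number of a shift passes 4.17 or a number of a turn 0.125, either way. A call with a gripper value outside its range is refused whole. The fingers move at their own pace and stop on an object; "newtons" is the grip in N (left out, the last holds). Time passes only in rows, so rows that do not move let the fingers close. It gives the time, the measured TCP pose, the force and the opening at its end, in the units of the state.
- bot.get_obs(): the state, without advancing time (a new reading comes with each control period).
- bot.get_image(name): name is "scene" or "top" or "wrist"; returns the picture (384x512x3 uint8, red, green, blue); there is no depth.
- bot.camera_info(name): a dict with "camera_matrix" (3x3 intrinsics, pixels), "world_to_cam" (4x4, takes a point from world to camera coordinates). Camera axes: x right, y up, looking along -z (the intrinsics and any distortion apply to the point x, -y, -z); pixel columns grow to the right and rows downward; lengths in m; the calibration is good to about 2 mm. A picture is of the moment at which its call begins: read the wrist's pose just before it. camera_info takes no time and is no camera call; for the wrist camera it gives the pose at the moment of the call.
- bot.job_done(): hands the job in, once; it reports no verdict.
The state is a dict: "time": time; "joint_pos": joint angles; "joint_velocities": joint speeds; "tau": joint torques, N m; "tcp_pos": TCP position; "tool_rot": TCP orientation; "contact_force": force on the tool from outside, world axes, zero at the start; "torque": the same for the moment, N m; "gripper_width": opening from 0.0 (shut) to 1.0 (fully open).
Only numpy, scipy, OpenCV 4.12 (cv2) and the standard library are available. Lean on these libraries where they do the work, as an engineer would, in place of code of your own. Each camera call takes 0.05 s, during which the arm holds its last target. There are 200 camera calls.

## Working session

There is one attempt and no reset: what is moved stays moved. The work goes in short steps, Python scripts to look and compute and a tool call to move; the robot and the scene stay as the last step left them, time stands still between calls to the robot, and variables do not carry over. Pictures are saved under pics/ and viewed, about 8 in all and at most 12, crops included, and the job is handed in when it is done.

Besides the shell and the picture viewer there is one more tool, called after "Request:" as name([rows], argument=value, ...), one row to a line, values as JSON. drive_tool: Moves the arm, as the interface text tells. Its arguments: {"type":"object","properties":{"targets":{"type":"array","items":{"type":"array","items":{"type":"array","items":{"type":"number"}}}},"newtons":{"type":"number"}},"required":["targets"]}

```bash
mkdir -p pics; cat > h.py <<'E'
import numpy as np, cv2
from bench import bot
def save(n,f,crop=None,s=1):
    im=bot.get_image(n)[:,:,::-1].copy()
    cv2.imwrite(f'pics/{f}_raw.png',im)
    if crop: x0,y0,x1,y1=crop; im=im[y0:y1,x0:x1]
    if s!=1: im=cv2.resize(im,None,fx=s,fy=s,interpolation=cv2.INTER_CUBIC)
    cv2.imwrite(f'pics/{f}.png',im)
def p2w(n,uv,z,info=None):
    i=info or bot.camera_info(n); K=np.array(i['camera_matrix']); T=np.array(i['world_to_cam'])
    d=np.linalg.inv(K)@[uv[0],uv[1],1]; d=np.array([d[0],-d[1],-d[2]])
    R=T[:3,:3]; c=-R.T@T[:3,3]; w=R.T@d
    return c+w*(z-c[2])/w[2]
def w2p(n,p):
    i=bot.camera_info(n); K=np.array(i['camera_matrix']); T=np.array(i['world_to_cam'])
    q=T[:3,:3]@np.array(p)+T[:3,3]; q=K@[q[0],-q[1],-q[2]]; return q[:2]/q[2]
E
python3 - <<'E'
from h import *
save('top','top0',s=1.5); save('scene','scene0',s=1.5)
for n in('top','scene'): 
    i=bot.camera_info(n); print(n,{k:np.round(v,3).tolist() if k!='x' else v for k,v in i.items() if k in('camera_matrix','world_to_cam')},i.keys())
o=bot.get_obs(); print({k:np.round(v,3).tolist() for k,v in o.items()},bot.tip_extent)
E
```

```text
top {'camera_matrix': [[392.989, 0.0, 255.643], [0.0, 392.989, 194.31], [0.0, 0.0, 1.0]], 'world_to_cam': [[0.016, -1.0, 0.008, -0.018], [0.994, 0.017, 0.106, -0.618], [-0.106, 0.006, 0.994, -1.06], [0.0, 0.0, 0.0, 1.0]]} dict_keys(['camera_matrix', 'world_to_cam'])
scene {'camera_matrix': [[414.96, 0.0, 246.328], [0.0, 414.96, 190.916], [0.0, 0.0, 1.0]], 'world_to_cam': [[-0.528, 0.849, 0.017, 0.32], [-0.689, -0.44, 0.576, 0.367], [0.497, 0.292, 0.817, -1.489], [0.0, 0.0, 0.0, 1.0]]} dict_keys(['camera_matrix', 'world_to_cam'])
{'time': 0.1, 'joint_pos': [0.925, 0.259, 1.536, -0.0, 1.348, -0.203], 'joint_velocities': [0.001, -0.001, -0.003, 0.001, 0.001, -0.0], 'tau': [0.002, -43.821, -28.464, 0.072, 0.036, -0.0], 'tcp_pos': [0.235, 0.497, 0.197], 'tool_rot': [[0.904, -0.001, 0.428], [-0.428, -0.001, 0.904], [-0.0, -1.0, -0.002]], 'contact_force': [0.367, -0.149, -0.641], 'torque': [-0.011, 0.018, 0.032], 'gripper_width': 1.001} 0.017
```

View pics/top0.png

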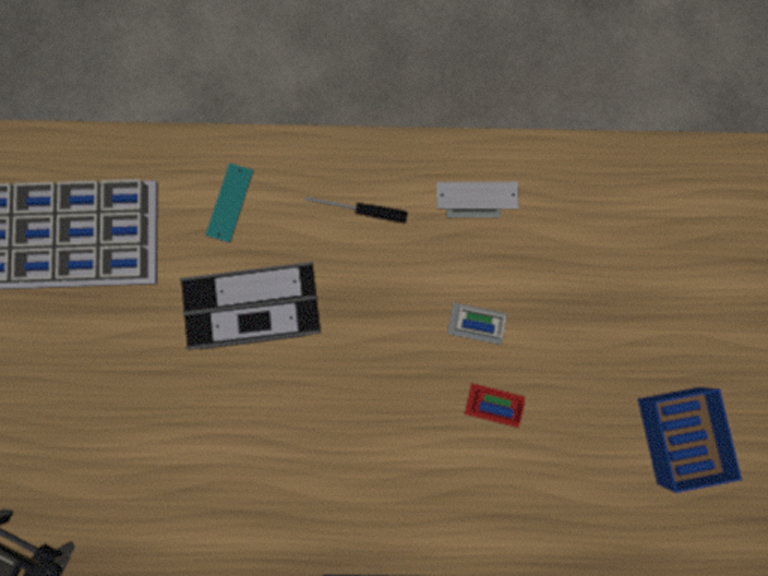

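View pics/scene0.png

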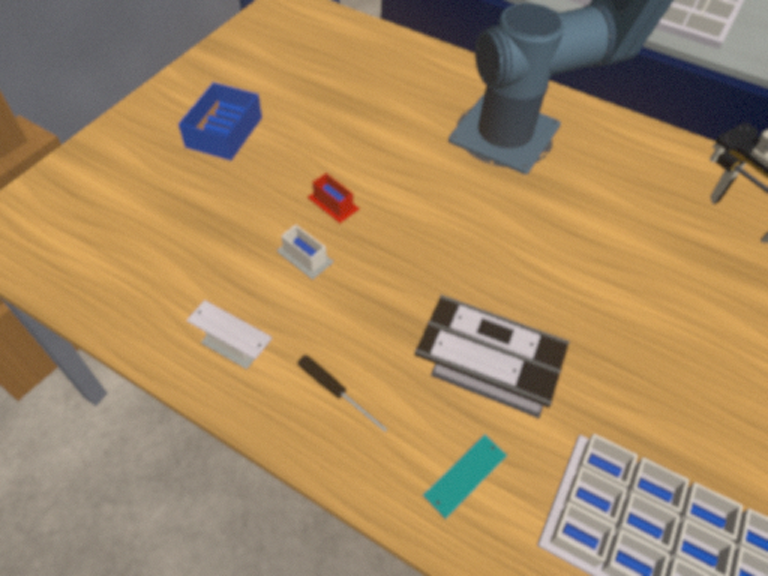

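The top view shows these candidates:
- **Plain cover:** in the rack's far lane at (258,286), with no window.
- **Windowed cover:** in the near lane at (254,321).
- **Open white housing:** at (478,323).
- **Not meant:** the red look-alike at (495,405), the finished unit at (477,197) and the turquoise plate at (230,203).

I'll confirm in enlarged crops.

```bash
python3 - <<'E'
import cv2, numpy as np
im=cv2.imread('pics/top0_raw.png')
a=cv2.resize(im[170:240,115:219],None,fx=7,fy=7,interpolation=cv2.INTER_CUBIC)   # 728x490
cv2.imwrite('pics/c1.png',a)
b=cv2.resize(im[192:240,288:352],None,fx=11,fy=11,interpolation=cv2.INTER_CUBIC)
cv2.imwrite('pics/c2.png',b)
E
```

```text
(no output)
```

View pics/c1.png

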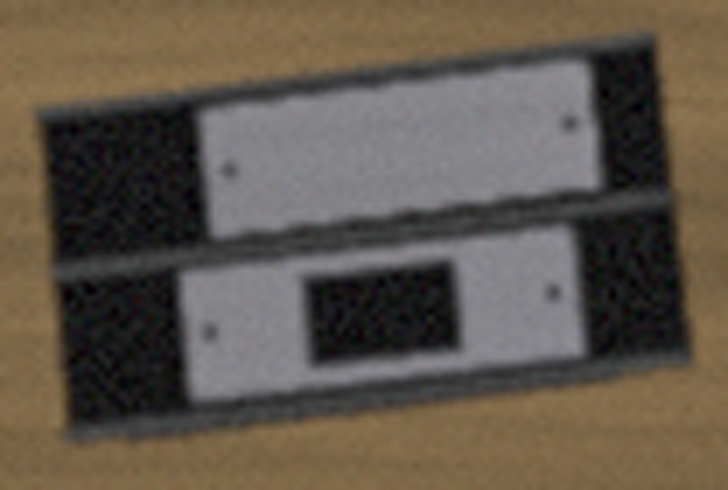

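View pics/c2.png

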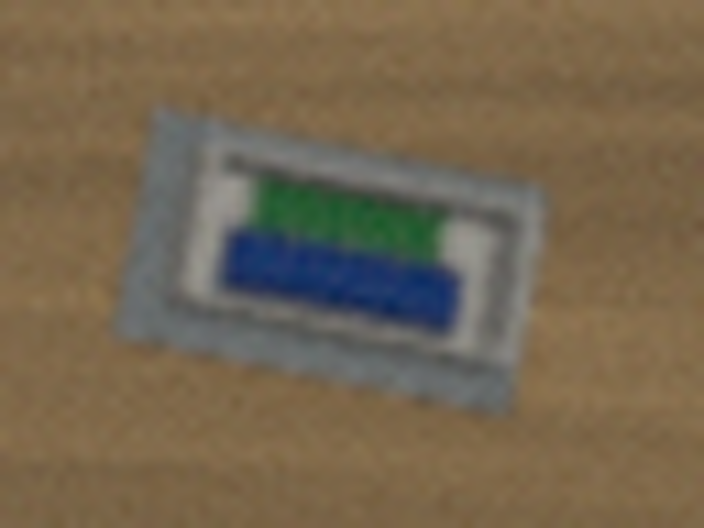

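The crops confirm it: the upper (far) lane holds the plain cover with only screw marks, and the lower lane holds the windowed one. The white housing shows its blue cell. Next I measure.

```bash
python3 - <<'E'
from h import *
def q(name,pts,s,x0,y0,z):
    P=np.array([p2w('top',((x+.5)/s-.5+x0,(y+.5)/s-.5+y0),z)[:2] for x,y in pts])
    L=np.linalg.norm(np.roll(P,-1,0)-P,axis=1)
    # corners given: BL(+y far),.. long direction = edges 0 and 2
    d=(P[0]-P[1]+P[3]-P[2]); 
    print(name,P.mean(0).round(4),'sides',L.round(3),'yaw of +y',np.degrees(np.arctan2(-d[0],d[1])).round(2),P.round(3).tolist())
q('plain',[(200,110),(590,60),(603,188),(212,240)],7,115,170,.065)
q('win',[(180,272),(575,225),(586,355),(190,403)],7,115,170,.065)
q('rack',[(40,112),(652,38),(690,360),(70,437)],7,115,170,.065)
q('rim',[(205,122),(545,190),(515,365),(178,300)],11,288,192,.05)
q('foot',[(157,105),(545,183),(512,410),(118,335)],11,288,192,.005)
E
```

```text
plain [0.6201 0.2183] sides [0.151 0.05  0.151 0.051] yaw of +y 8.48 [[0.634, 0.296], [0.656, 0.147], [0.606, 0.14], [0.584, 0.29]]
win [0.5567 0.2229] sides [0.152 0.05  0.152 0.05 ] yaw of +y 7.81 [[0.571, 0.301], [0.592, 0.151], [0.542, 0.145], [0.521, 0.295]]
rack [0.5865 0.2315] sides [0.237 0.126 0.237 0.126] yaw of +y 7.98 [[0.632, 0.358], [0.665, 0.123], [0.541, 0.105], [0.508, 0.34]]
rim [ 0.5659 -0.1849] sides [0.086 0.044 0.085 0.045] yaw of +y -10.21 [[0.596, -0.146], [0.58, -0.231], [0.537, -0.223], [0.551, -0.14]]
foot [ 0.5648 -0.1854] sides [0.102 0.059 0.103 0.06 ] yaw of +y -10.17 [[0.604, -0.14], [0.585, -0.24], [0.526, -0.232], [0.544, -0.13]]
```

Sizes agree with the description: covers 151×50, foot 103×60, rack yaw about 8.1°, housing yaw about -10.2°. The plate's near end is about 27 mm back from the edge. First I shut the fingers and turn the tool so its z points along rack +x, which puts tool +x along the push direction.

Request:
drive_tool([
  [[0, 0, 0, 0, 0.1235], [0, 0, 0, 0, 0.1235], [0, 0, 0, 0, 0.1235], [0, 0, 0, 0, 0.1235], [0, 0, 0, 0, 0.1235], [0, 0, 0, 0, 0.1235], [0, 0, 0, 0, 0.1235], [0, 0, 0, 0, 0.1235]],
], newtons=20)

```text
time: 0.77
tcp_pos: [0.2354, 0.4967, 0.197]
tool_rot: [[0.134, -0.001, 0.991], [-0.991, -0.001, 0.134], [0.001, -1.0, -0.001]]
contact_force: [-0.4, -0.8, 0.6]
gripper_width: 0.474
```

Request:
drive_tool([
  [[0, 2.08, 0, 3.12, 0], [0, 2.08, 0, 3.12, 0], [0, 2.08, 0, 3.12, 0], [0, 2.08, 0, 3.12, 0], [0, 2.08, 0, 3.12, 0], [0, 2.08, 0, 3.12, 0], [0, 2.08, 0, 3.12, 0], [0, 2.08, 0, 3.12, 0]],
])

```text
time: 1.43
tcp_pos: [0.5072, 0.3658, 0.1969]
tool_rot: [[0.14, -0.001, 0.99], [-0.99, -0.0, 0.14], [0.0, -1.0, -0.001]]
contact_force: [0.3, 0.1, 0.3]
gripper_width: 0.003
```

Request:
drive_tool([
  [[0, 2.08, 0, 3.12, 0], [0, 2.08, 0, 3.12, 0], [0, 2.08, 0, 3.12, 0], [0, 0, 0, 0, 0], [0, 0, 0, 0, 0], [0, 0, 0, 0, 0]],
])

```text
time: 1.93
tcp_pos: [0.6067, 0.3183, 0.1965]
tool_rot: [[0.139, -0.002, 0.99], [-0.99, -0.0, 0.139], [-0.0, -1.0, -0.002]]
contact_force: [-0.1, 0.6, 0.3]
gripper_width: 0.007
```

Request:
drive_tool([
  [[0, 0, 2.5, 0, 0], [0, 0, 2.5, 0, 0], [0, 0, 2.5, 0, 0], [0, 0, 2.5, 0, 0], [0, 0, 0, 0, 0], [0, 0, 0, 0, 0]],
])

```text
time: 2.43
tcp_pos: [0.605, 0.3191, 0.0966]
tool_rot: [[0.141, -0.003, 0.99], [-0.99, -0.001, 0.141], [0.0, -1.0, -0.004]]
contact_force: [-0.7, 0.2, 0.8]
gripper_width: 0.002
```

```bash
python3 - <<'E'
from h import *
im=bot.get_image('scene')[:,:,::-1]; t=bot.get_image('top')[:,:,::-1]
a=cv2.resize(im[170:290,250:400],None,fx=4,fy=4,interpolation=cv2.INTER_CUBIC)
cv2.imwrite('pics/s1.png',a); print(bot.get_obs()['tcp_pos'])
E
```

```text
[0.60771332 0.31948444 0.09962577]
```

View pics/s1.png

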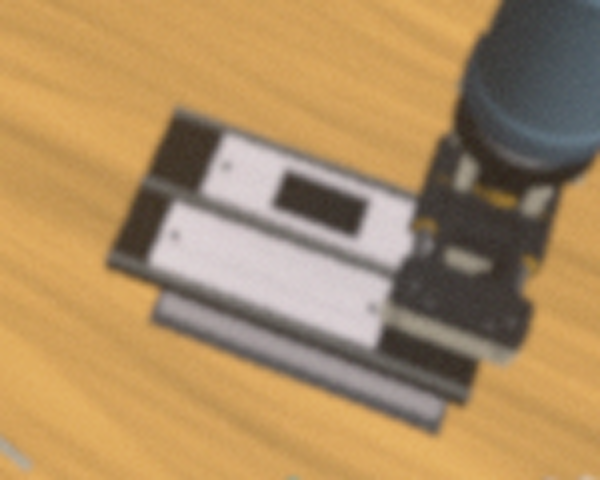

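The gripper stands over the bare deck behind the plain cover. Pose readings jitter by about 2 mm, so I'll lower to a commanded z of about 0.079, with the tips about 2 mm above the deck.

Request:
drive_tool([
  [[0, 0, 1.0, 0, 0], [0, 0, 0.8, 0, 0], [0, 0, 0, 0, 0], [0, 0, 0, 0, 0], [0, 0, 0, 0, 0]],
])

```text
time: 2.95
tcp_pos: [0.6075, 0.3182, 0.0795]
tool_rot: [[0.139, -0.0, 0.99], [-0.99, -0.0, 0.139], [0.0, -1.0, -0.0]]
contact_force: [-0.9, 0.2, 0.4]
gripper_width: 0.003
```

Request:
drive_tool([
  [[0, 0, 0, 0, 0]],
])

```text
time: 3.03
tcp_pos: [0.6077, 0.3183, 0.0798]
tool_rot: [[0.139, 0.0, 0.99], [-0.99, 0.0, 0.139], [-0.0, -1.0, 0.0]]
contact_force: [0.1, -0.1, -0.2]
gripper_width: 0.006
```

Request:
drive_tool([
  [[0, 0, 0, 0, 0]],
])

```text
time: 3.12
tcp_pos: [0.6077, 0.3183, 0.0798]
tool_rot: [[0.139, 0.001, 0.99], [-0.99, 0.0, 0.139], [-0.0, -1.0, 0.001]]
contact_force: [-0.4, -1.1, 0.0]
gripper_width: 0.007
```

Request:
drive_tool([
  [[0, 0, 0, 0, 0]],
])

```text
time: 3.2
tcp_pos: [0.6076, 0.3183, 0.0797]
tool_rot: [[0.139, 0.0, 0.99], [-0.99, 0.0, 0.139], [-0.0, -1.0, 0.0]]
contact_force: [0.2, -0.0, -0.0]
gripper_width: 0.005
```

Request:
drive_tool([
  [[0, 0, 0.1, 0, 0], [0, 0.7, 0, 0, 0], [0, 0.7, 0, 0, 0], [0, 0.6, 0, 0, 0], [0, 0.6, 0, 0, 0], [0, 0.6, 0, 0, 0], [0, 0.6, 0, 0, 0], [0, 0.6, 0, 0, 0]],
])

```text
time: 3.87
tcp_pos: [0.6137, 0.2739, 0.0785]
tool_rot: [[0.139, 0.0, 0.99], [-0.99, 0.0, 0.139], [0.0, -1.0, 0.0]]
contact_force: [-0.0, -0.3, 0.9]
gripper_width: 0.005
```

Request:
drive_tool([
  [[0, 0.6, 0, 0, 0], [0, 0.6, 0, 0, 0], [0, 0.6, 0, 0, 0], [0, 0.6, 0, 0, 0], [0, 0.6, 0, 0, 0], [0, 0.4, 0, 0, 0], [0, 0, 0, 0, 0], [0, 0, 0, 0, 0]],
])

```text
time: 4.53
tcp_pos: [0.6183, 0.2408, 0.0785]
tool_rot: [[0.139, -0.0, 0.99], [-0.99, 0.0, 0.139], [-0.0, -1.0, -0.0]]
contact_force: [-0.1, 0.3, -0.6]
gripper_width: 0.009
```

```bash
python3 - <<'E'
from h import *
im=bot.get_image('top')[:,:,::-1]; cv2.imwrite('pics/t2_raw.png',im)
a=cv2.resize(im[165:245,120:230],None,fx=7,fy=7,interpolation=cv2.INTER_CUBIC)
cv2.imwrite('pics/t2.png',a)
E
```

```text
(no output)
```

View pics/t2.png

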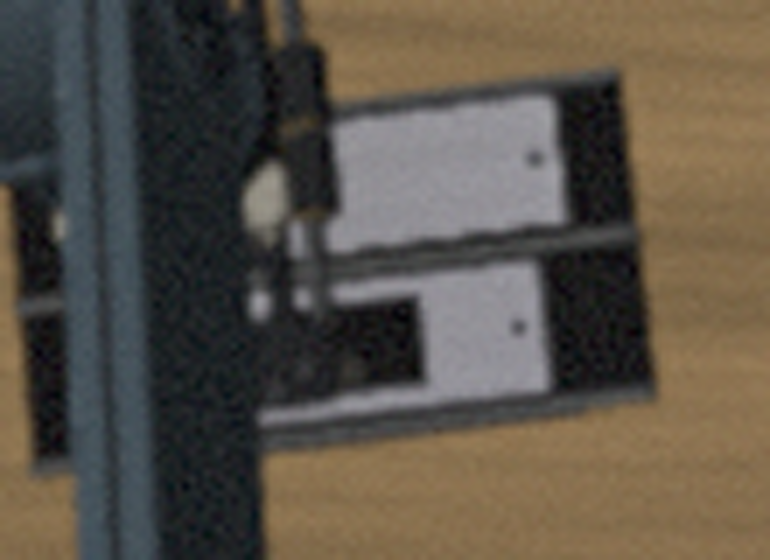

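```bash
python3 - <<'E'
from h import *
for p in [(556,93),(570,222),(620,72),(656,395),(547,262)]: print(p,p2w('top',((p[0]+.5)/7-.5+120,(p[1]+.5)/7-.5+165),.065).round(4))
t=np.array(bot.get_obs()['tcp_pos'])-[0,0,.017]; print('tip in scene px',w2p('scene',t), 'in top',w2p('top',t))
im=bot.get_image('scene')[:,:,::-1]
a=cv2.resize(im[180:280,260:390],None,fx=6,fy=6,interpolation=cv2.INTER_CUBIC)
cv2.imwrite('pics/s2.png',a)
E
```

```text
(556, 93) [0.6568 0.1465 0.065 ]
(570, 222) [0.6068 0.1396 0.065 ]
(620, 72) [0.6655 0.122  0.065 ]
(656, 395) [0.5409 0.1047 0.065 ]
(547, 262) [0.5912 0.1479 0.065 ]
tip in scene px [324.1242317  241.47487725] in top [163.72852952 191.55791089]
```

View pics/s2.png

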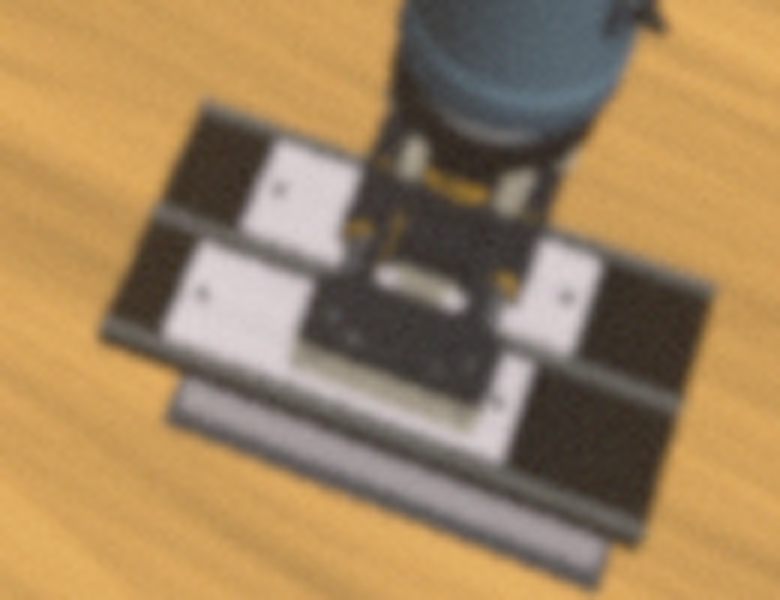

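The cover has not moved: its front corners still measure (0.657,0.147) and (0.607,0.140). The shut fingertips passed over it without contact. I'll go back behind it and feel for the deck.

Request:
drive_tool([
  [[0, 0, -1, 0, 0], [0, -2.6, 0, 0, 0], [0, -2.6, 0, 0, 0], [0, -2.6, 0, 0, 0], [0, 0, 1, 0, 0], [0, 0, 0, 0, 0], [0, 0, 0, 0, 0], [0, 0, 0, 0, 0]],
])

```text
time: 5.3
tcp_pos: [0.6075, 0.3174, 0.0785]
tool_rot: [[0.139, -0.0, 0.99], [-0.99, -0.001, 0.139], [0.001, -1.0, -0.0]]
contact_force: [-0.0, 0.7, 0.3]
gripper_width: 0.006
```

Request:
drive_tool([
  [[0, 0, 0.1, 0, 0], [0, 0, 0, 0, 0], [0, 0, 0.1, 0, 0], [0, 0, 0, 0, 0], [0, 0, 0, 0, 0]],
])

```text
time: 5.72
tcp_pos: [0.6075, 0.3179, 0.0765]
tool_rot: [[0.139, -0.0, 0.99], [-0.99, -0.0, 0.139], [0.0, -1.0, -0.0]]
contact_force: [-0.2, 0.2, 0.3]
gripper_width: 0.006
```

Request:
drive_tool([
  [[0, 0, 0.1, 0, 0], [0, 0, 0, 0, 0], [0, 0, 0.1, 0, 0], [0, 0, 0, 0, 0], [0, 0, 0, 0, 0]],
])

```text
time: 6.13
tcp_pos: [0.6073, 0.3183, 0.0743]
tool_rot: [[0.14, -0.0, 0.99], [-0.99, -0.0, 0.14], [0.0, -1.0, -0.0]]
contact_force: [-0.2, -0.1, 0.9]
gripper_width: 0.007
```

Request:
drive_tool([
  [[0, 0, 0.1, 0, 0], [0, 0, 0, 0, 0], [0, 0, 0.1, 0, 0], [0, 0, 0, 0, 0], [0, 0, 0, 0, 0]],
])

```text
time: 6.55
tcp_pos: [0.6073, 0.3183, 0.0724]
tool_rot: [[0.14, -0.0, 0.99], [-0.99, -0.0, 0.14], [0.0, -1.0, -0.0]]
contact_force: [-0.0, -0.6, 0.3]
gripper_width: 0.01
```

Request:
drive_tool([
  [[0, 0, 0.1, 0, 0], [0, 0, 0, 0, 0], [0, 0, 0, 0, 0]],
])

```text
time: 6.8
tcp_pos: [0.6073, 0.3183, 0.0713]
tool_rot: [[0.14, -0.0, 0.99], [-0.99, -0.0, 0.14], [0.0, -1.0, -0.0]]
contact_force: [-0.4, 0.1, 0.4]
gripper_width: 0.004
```

Request:
drive_tool([
  [[0, 0, 0.1, 0, 0], [0, 0, 0, 0, 0], [0, 0, 0, 0, 0]],
])

```text
time: 7.05
tcp_pos: [0.6073, 0.3183, 0.0703]
tool_rot: [[0.14, -0.0, 0.99], [-0.99, -0.0, 0.14], [0.0, -1.0, -0.0]]
contact_force: [0.7, -0.6, 0.6]
gripper_width: 0.005
```

Request:
drive_tool([
  [[0, 0, 0.1, 0, 0], [0, 0, 0, 0, 0], [0, 0, 0, 0, 0]],
])

```text
time: 7.3
tcp_pos: [0.6074, 0.3183, 0.0694]
tool_rot: [[0.14, -0.0, 0.99], [-0.99, -0.0, 0.14], [0.0, -1.0, -0.0]]
contact_force: [0.1, 0.7, -0.7]
gripper_width: 0.004
```

Request:
drive_tool([
  [[0, 0, 0.1, 0, 0], [0, 0, 0, 0, 0], [0, 0, 0, 0, 0]],
])

```text
time: 7.55
tcp_pos: [0.6073, 0.3183, 0.0684]
tool_rot: [[0.14, -0.0, 0.99], [-0.99, -0.0, 0.14], [0.0, -1.0, -0.0]]
contact_force: [0.6, 0.4, -0.5]
gripper_width: 0.007
```

Request:
drive_tool([
  [[0, 0, 0.1, 0, 0], [0, 0, 0, 0, 0], [0, 0, 0, 0, 0]],
])

```text
time: 7.8
tcp_pos: [0.6074, 0.3183, 0.0674]
tool_rot: [[0.14, -0.0, 0.99], [-0.99, -0.0, 0.14], [0.0, -1.0, -0.0]]
contact_force: [0.5, 0.6, -1.1]
gripper_width: 0.007
```

```bash
python3 - <<'E'
from h import *
im=bot.get_image('wrist')[:,:,::-1]
cv2.imwrite('pics/w1.png',cv2.resize(im,None,fx=1.5,fy=1.5))
E
```

```text
(no output)
```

View pics/w1.png

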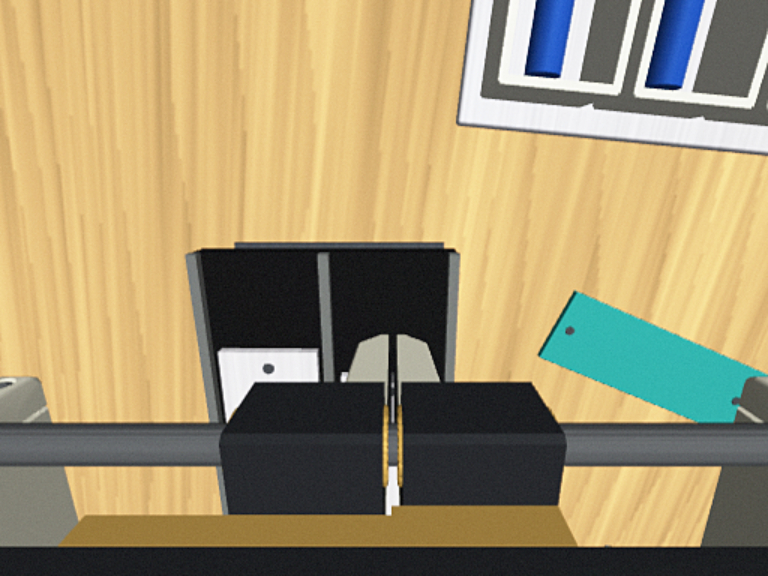

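The wrist view shows the shut fingers in the plain lane behind the cover, tips near (393,335) in the enlarged picture. I'll project candidate tip heights to find where the tips really are.

```bash
python3 - <<'E'
from h import *
o=bot.get_obs(); t=np.array(o['tcp_pos']); R=np.array(o['tool_rot']); print(t)
for dx in(-.0075,0,.0075):
  for d in(0,.005,.01,.017): print(dx,d,(w2p('wrist',t+R@[dx,d,0])*1.5).round(1))
for p in [(.632,.358),(.508,.34),(.5705,.349)]: print('rack back corner',(w2p('wrist',[*p,.065])*1.5).round(1))
i=bot.camera_info('wrist');T=np.array(i['world_to_cam']);print(-T[:3,:3].T@T[:3,3],T[:3,:3].round(2).tolist())
E
```

```text
[0.60737655 0.31829851 0.06741425]
-0.0075 0 [391.3 321.5]
-0.0075 0.005 [391.3 317.9]
-0.0075 0.01 [391.4 314.5]
-0.0075 0.017 [391.4 310. ]
0 0 [391.3 335.8]
0 0.005 [391.4 331.9]
0 0.01 [391.4 328.2]
0 0.017 [391.4 323.3]
0.0075 0 [391.4 349.7]
0.0075 0.005 [391.4 345.6]
0.0075 0.01 [391.4 341.6]
0.0075 0.017 [391.4 336.3]
rack back corner [454.3 263.6]
rack back corner [190.5 264.9]
rack back corner [323.4 264.4]
[0.59686058 0.39653421 0.25441551] [[0.99, 0.14, -0.0], [-0.13, 0.95, -0.28], [-0.04, 0.28, 0.96]]
```

```bash
python3 - <<'E'
from h import *
def box(n,f):
    for nm,p in f.items(): print(nm,p(n))
R=np.array(bot.get_obs()['tool_rot']); t2=np.array([.6183,.2408,.0785])
for zz in(.094,.0175,-.094):
  print('s2 body low edge z',zz,[((w2p('scene',t2+R@[x,-.067,zz])-[260,180])*6).round(0).tolist() for x in(-.0375,.0375)])
print('tip',[((w2p('scene',t2+R@[x,.017,.0175])-[260,180])*6).round(0).tolist() for x in(-.0075,.0075)])
print('cover corners s2',[((w2p('scene',[*p,.065])-[260,180])*6).round(0).tolist() for p in[(.634,.296),(.656,.147),(.606,.14),(.584,.29)]])
print('rack s2',[((w2p('scene',[*p,.065])-[260,180])*6).round(0).tolist() for p in[(.632,.358),(.665,.123),(.541,.105),(.508,.34)]])
print('win wrist',[(w2p('wrist',[*p,.065])*1.5).round(0).tolist() for p in[(.571,.301),(.521,.295)]])
print('plain wrist',[(w2p('wrist',[*p,.065])*1.5).round(0).tolist() for p in[(.634,.296),(.584,.290)]])
im=bot.get_image('scene')[:,:,::-1]
cv2.imwrite('pics/s3.png',cv2.resize(im[170:290,270:420],None,fx=5,fy=5,interpolation=cv2.INTER_CUBIC))
t=np.array(bot.get_obs()['tcp_pos'])
print('now tip',[((w2p('scene',t+R@[x,.017,.0175])-[270,170])*5).round(0).tolist() for x in(-.0075,.0075)],'body',[((w2p('scene',t+R@[x,-.067,.094])-[270,170])*5).round(0).tolist() for x in(-.0375,.0375)])
E
```

```text
s2 body low edge z 0.094 [[441.0, 501.0], [253.0, 427.0]]
s2 body low edge z 0.0175 [[499.0, 337.0], [317.0, 269.0]]
s2 body low edge z -0.094 [[574.0, 122.0], [401.0, 61.0]]
tip [[388.0, 408.0], [355.0, 395.0]]
cover corners s2 [[489.0, 456.0], [149.0, 326.0], [190.0, 235.0], [525.0, 359.0]]
rack s2 [[630.0, 526.0], [90.0, 316.0], [190.0, 96.0], [702.0, 283.0]]
win wrist [[316.0, 356.0], [216.0, 354.0]]
plain wrist [[436.0, 380.0], [339.0, 378.0]]
now tip [[419.0, 458.0], [390.0, 447.0]] body [[482.0, 544.0], [320.0, 481.0]]
```

View pics/s3.png

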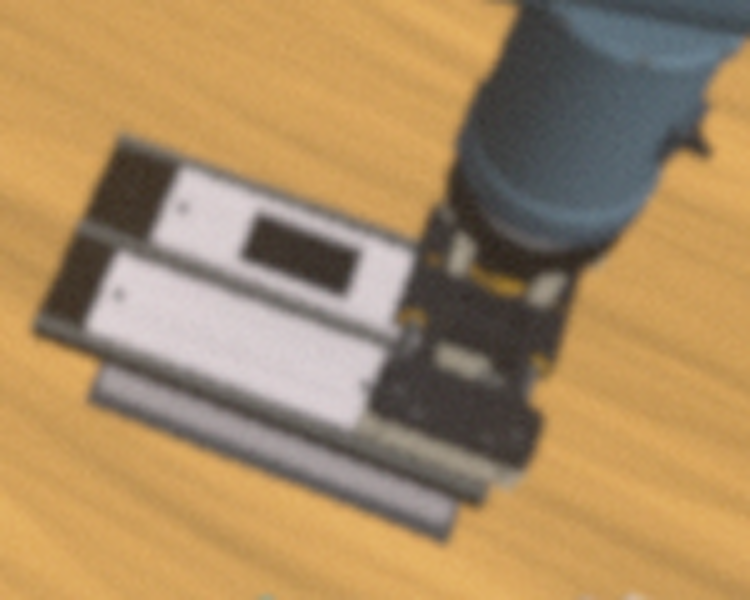

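The calibrated wrist camera agrees with the rack to about 3 mm, but neither view shows the tips as low as nominal. They seem well above it, so I'll keep feeling downward in small steps.

Request:
drive_tool([
  [[0, 0, 0.1, 0, 0], [0, 0, 0.1, 0, 0], [0, 0, 0.1, 0, 0], [0, 0, 0, 0, 0]],
])

```text
time: 8.23
tcp_pos: [0.6072, 0.3182, 0.0641]
tool_rot: [[0.14, -0.001, 0.99], [-0.99, -0.0, 0.14], [0.0, -1.0, -0.001]]
contact_force: [0.2, 1.2, 0.5]
gripper_width: 0.003
```

Request:
drive_tool([
  [[0, 0, 0.1, 0, 0], [0, 0, 0.1, 0, 0], [0, 0, 0, 0, 0]],
])

```text
time: 8.48
tcp_pos: [0.6073, 0.3182, 0.0622]
tool_rot: [[0.14, -0.0, 0.99], [-0.99, -0.0, 0.14], [0.0, -1.0, -0.0]]
contact_force: [0.3, -0.1, -0.3]
gripper_width: 0.0
```

Request:
drive_tool([
  [[0, 0, 0.1, 0, 0], [0, 0, 0.1, 0, 0], [0, 0, 0, 0, 0]],
])

```text
time: 8.73
tcp_pos: [0.6072, 0.3183, 0.0602]
tool_rot: [[0.14, -0.0, 0.99], [-0.99, -0.0, 0.14], [0.0, -1.0, -0.0]]
contact_force: [-0.7, 0.0, -0.8]
gripper_width: 0.002
```

Request:
drive_tool([
  [[0, 0, 0.1, 0, 0], [0, 0, 0.1, 0, 0], [0, 0, 0.1, 0, 0], [0, 0, 0, 0, 0]],
])

```text
time: 9.07
tcp_pos: [0.6072, 0.3182, 0.0571]
tool_rot: [[0.14, -0.0, 0.99], [-0.99, -0.0, 0.14], [0.0, -1.0, -0.0]]
contact_force: [-0.0, 0.6, 0.6]
gripper_width: 0.005
```

Request:
drive_tool([
  [[0, 0, 0.1, 0, 0], [0, 0, 0.1, 0, 0], [0, 0, 0.1, 0, 0], [0, 0, 0, 0, 0]],
])

```text
time: 9.4
tcp_pos: [0.6073, 0.3182, 0.0541]
tool_rot: [[0.14, -0.0, 0.99], [-0.99, -0.0, 0.14], [0.0, -1.0, -0.0]]
contact_force: [0.6, 0.3, 0.3]
gripper_width: 0.001
```

Request:
drive_tool([
  [[0, 0, 0.1, 0, 0], [0, 0, 0.1, 0, 0], [0, 0, 0, 0, 0]],
])

```text
time: 9.65
tcp_pos: [0.6073, 0.3183, 0.0522]
tool_rot: [[0.14, -0.0, 0.99], [-0.99, -0.0, 0.14], [0.0, -1.0, -0.0]]
contact_force: [-0.2, -0.6, -0.8]
gripper_width: 0.001
```

Request:
drive_tool([
  [[0, 0, 0.1, 0, 0], [0, 0, 0.1, 0, 0], [0, 0, 0, 0, 0]],
])

```text
time: 9.9
tcp_pos: [0.6073, 0.3182, 0.0502]
tool_rot: [[0.14, -0.0, 0.99], [-0.99, -0.0, 0.14], [0.0, -1.0, -0.0]]
contact_force: [-0.9, -0.6, 0.1]
gripper_width: 0.004
```

```bash
python3 - <<'E'
from h import *
im=bot.get_image('wrist')[:,:,::-1]
cv2.imwrite('pics/w2.png',cv2.resize(im[130:290,110:320],None,fx=3.6,fy=3.6,interpolation=cv2.INTER_CUBIC))
R=np.array(bot.get_obs()['tool_rot']); t=np.array(bot.get_obs()['tcp_pos']); print(t)
f=lambda p:((w2p('wrist',p)-[110,130])*3.6).round(0).tolist()
print('win',[f([*p,.065]) for p in[(.571,.301),(.521,.295)]],'plain',[f([*p,.065]) for p in[(.634,.296),(.584,.290)]])
print('rackback',[f([*p,.065]) for p in[(.632,.358),(.508,.34)]])
for d in(-.04,-.03,-.02,-.01,0,.017): print(d,[f(t+R@[x,d,.0]) for x in(-.0075,.0075)])
E
```

```text
[0.60730432 0.31827667 0.05028066]
win [[346.0, 425.0], [87.0, 420.0]] plain [[661.0, 487.0], [407.0, 483.0]]
rackback [[709.0, 186.0], [17.0, 189.0]]
-0.04 [[543.0, 391.0], [543.0, 472.0]]
-0.03 [[543.0, 365.0], [543.0, 443.0]]
-0.02 [[543.0, 343.0], [543.0, 416.0]]
-0.01 [[543.0, 322.0], [543.0, 393.0]]
0 [[543.0, 304.0], [543.0, 371.0]]
0.017 [[543.0, 276.0], [543.0, 339.0]]
```

View pics/w2.png

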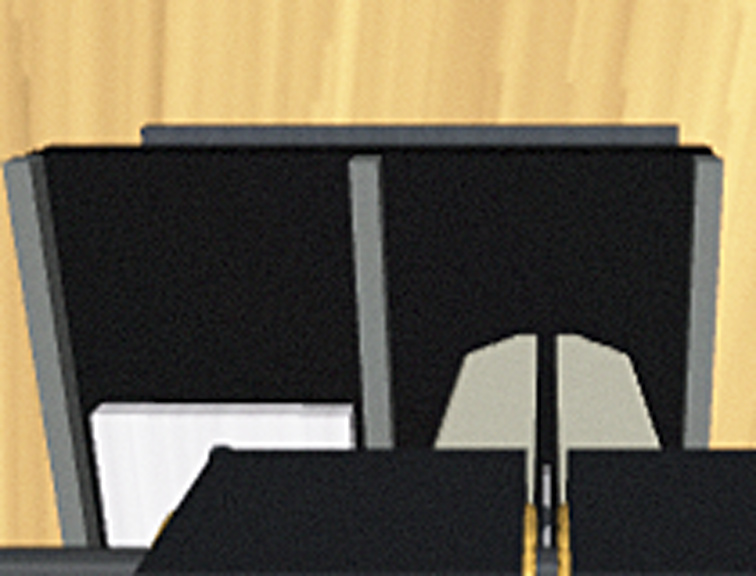

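The picture shows the finger silhouette fixed in the camera and still clear of the deck. Its row fits tips about 18 mm *behind* the reported TCP, so contact with the deck should come near TCP z of about 0.042. I'll go on down carefully.

Request:
drive_tool([
  [[0, 0, 0.1, 0, 0], [0, 0, 0.1, 0, 0], [0, 0, 0.1, 0, 0], [0, 0, 0, 0, 0]],
])

```text
time: 10.28
tcp_pos: [0.6072, 0.3182, 0.0471]
tool_rot: [[0.14, -0.0, 0.99], [-0.99, -0.0, 0.14], [0.0, -1.0, -0.0]]
contact_force: [-0.3, -0.7, -0.9]
gripper_width: 0.008
```

Request:
drive_tool([
  [[0, 0, 0.1, 0, 0], [0, 0, 0.1, 0, 0], [0, 0, 0, 0, 0]],
])

```text
time: 10.53
tcp_pos: [0.6072, 0.3182, 0.0452]
tool_rot: [[0.14, -0.0, 0.99], [-0.99, -0.0, 0.14], [0.0, -1.0, -0.0]]
contact_force: [0.8, 0.1, -0.0]
gripper_width: 0.008
```

Request:
drive_tool([
  [[0, 0, 0.1, 0, 0], [0, 0, 0, 0, 0], [0, 0, 0, 0, 0]],
])

```text
time: 10.78
tcp_pos: [0.6073, 0.3183, 0.0444]
tool_rot: [[0.14, -0.0, 0.99], [-0.99, -0.0, 0.14], [0.0, -1.0, -0.0]]
contact_force: [0.4, 0.5, -0.5]
gripper_width: 0.006
```

Request:
drive_tool([
  [[0, 0, 0.1, 0, 0], [0, 0, 0, 0, 0], [0, 0, 0, 0, 0]],
])

```text
time: 11.03
tcp_pos: [0.6073, 0.3183, 0.0434]
tool_rot: [[0.14, -0.0, 0.99], [-0.99, -0.0, 0.14], [0.0, -1.0, -0.0]]
contact_force: [0.3, -0.4, 1.0]
gripper_width: 0.005
```

Request:
drive_tool([
  [[0, 0, 0.1, 0, 0], [0, 0, 0, 0, 0], [0, 0, 0, 0, 0]],
])

```text
time: 11.28
tcp_pos: [0.6073, 0.3183, 0.0424]
tool_rot: [[0.14, -0.0, 0.99], [-0.99, -0.0, 0.14], [0.0, -1.0, -0.0]]
contact_force: [0.6, -0.4, -0.1]
gripper_width: 0.009
```

Request:
drive_tool([
  [[0, 0, 0.1, 0, 0], [0, 0, 0, 0, 0], [0, 0, 0, 0, 0]],
])

```text
time: 11.53
tcp_pos: [0.6073, 0.3183, 0.0413]
tool_rot: [[0.14, -0.0, 0.99], [-0.99, -0.0, 0.14], [0.0, -1.0, -0.0]]
contact_force: [-1.1, -0.6, -0.8]
gripper_width: 0.011
```

Request:
drive_tool([
  [[0, 0, 0.1, 0, 0], [0, 0, 0, 0, 0], [0, 0, 0, 0, 0]],
])

```text
time: 11.78
tcp_pos: [0.6073, 0.3183, 0.0404]
tool_rot: [[0.14, -0.0, 0.99], [-0.99, -0.0, 0.14], [0.0, -1.0, -0.0]]
contact_force: [-0.1, -0.1, -0.3]
gripper_width: 0.005
```

Request:
drive_tool([
  [[0, 0, 0.1, 0, 0], [0, 0, 0, 0, 0], [0, 0, 0, 0, 0]],
])

```text
time: 12.03
tcp_pos: [0.6074, 0.3183, 0.0394]
tool_rot: [[0.14, -0.0, 0.99], [-0.99, -0.0, 0.14], [0.0, -1.0, -0.0]]
contact_force: [-1.1, 0.1, -0.2]
gripper_width: 0.004
```

Request:
drive_tool([
  [[0, 0, 0.1, 0, 0], [0, 0, 0, 0, 0]],
])

```text
time: 12.2
tcp_pos: [0.6075, 0.3183, 0.0392]
tool_rot: [[0.14, 0.0, 0.99], [-0.99, 0.0, 0.14], [-0.0, -1.0, 0.0]]
contact_force: [-1.4, -0.8, 3.8]
gripper_width: 0.007
```

Request:
drive_tool([
  [[0, 0, 0.1, 0, 0], [0, 0, 0, 0, 0]],
])

```text
time: 12.37
tcp_pos: [0.6075, 0.3183, 0.0391]
tool_rot: [[0.14, 0.001, 0.99], [-0.99, 0.0, 0.14], [-0.0, -1.0, 0.001]]
contact_force: [-4.4, -0.7, 9.3]
gripper_width: 0.004
```

Request:
drive_tool([
  [[0, 0, 0.1, 0, 0], [0, 0, 0, 0, 0]],
])

```text
time: 12.53
tcp_pos: [0.6075, 0.3183, 0.0391]
tool_rot: [[0.14, 0.001, 0.99], [-0.99, 0.0, 0.14], [-0.0, -1.0, 0.001]]
contact_force: [-5.5, -2.5, 14.0]
gripper_width: 0.007
```

Request:
drive_tool([
  [[0, 0, 0.1, 0, 0], [0, 0, 0, 0, 0]],
])

```text
time: 12.7
tcp_pos: [0.6076, 0.3184, 0.0391]
tool_rot: [[0.14, 0.002, 0.99], [-0.99, 0.0, 0.14], [-0.0, -1.0, 0.002]]
contact_force: [-7.8, -1.7, 18.9]
gripper_width: 0.004
```

```bash
python3 - <<'E'
from h import *
im=bot.get_image('scene')[:,:,::-1]; w=bot.get_image('wrist')[:,:,::-1]; cv2.imwrite('pics/w3r.png',w)
a=cv2.resize(im[190:275,290:390],None,fx=6,fy=6,interpolation=cv2.INTER_CUBIC)
b=cv2.resize(w[200:270,210:310],None,fx=6,fy=6,interpolation=cv2.INTER_CUBIC)
cv2.imwrite('pics/s4.png',cv2.resize(np.vstack([a,b]),None,fx=.64,fy=.64)); 
E
```

```text
(no output)
```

View pics/s4.png

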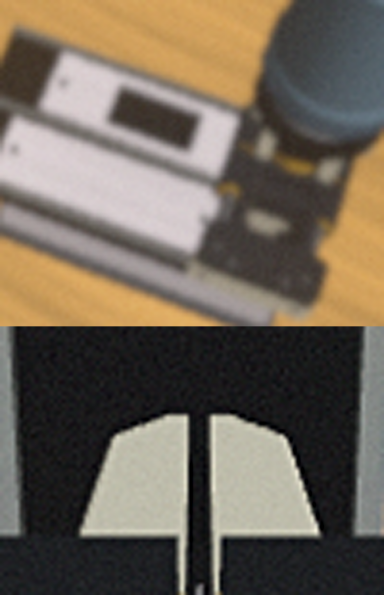

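The tips touched the deck at TCP z=0.0393 (force rising to 19 N), so the real tips sit about 21 mm behind the reported TCP instead of 17 mm ahead. I'll apply this 38 mm correction everywhere. Now I lift the tips 1 mm off the deck and push.

Request:
drive_tool([
  [[0, 0, -0.5, 0, 0], [0, 0, 0, 0, 0], [0, 0, 0, 0, 0]],
])

```text
time: 13.05
tcp_pos: [0.6076, 0.3184, 0.0405]
tool_rot: [[0.14, 0.001, 0.99], [-0.99, 0.0, 0.14], [-0.0, -1.0, 0.001]]
contact_force: [0.4, -0.6, 0.5]
gripper_width: 0.003
```

Request:
drive_tool([
  [[0, 0.6, 0, 0, 0], [0, 0.6, 0, 0, 0], [0, 0.5, 0, 0, 0], [0, 0.5, 0, 0, 0], [0, 0.5, 0, 0, 0], [0, 0.5, 0, 0, 0], [0, 0.5, 0, 0, 0], [0, 0.5, 0, 0, 0]],
])

```text
time: 13.72
tcp_pos: [0.6134, 0.2761, 0.0404]
tool_rot: [[0.139, -0.0, 0.99], [-0.99, 0.0, 0.139], [-0.0, -1.0, -0.0]]
contact_force: [0.1, 0.3, 0.1]
gripper_width: 0.006
```

Request:
drive_tool([
  [[0, 0.5, 0, 0, 0], [0, 0.5, 0, 0, 0], [0, 0.5, 0, 0, 0], [0, 0.5, 0, 0, 0], [0, 0.3, 0, 0, 0], [0, 0, 0, 0, 0], [0, 0, 0, 0, 0]],
])

```text
time: 14.3
tcp_pos: [0.6166, 0.2537, 0.0405]
tool_rot: [[0.139, 0.0, 0.99], [-0.99, -0.0, 0.139], [0.0, -1.0, 0.0]]
contact_force: [-0.6, 0.2, -0.4]
gripper_width: 0.002
```

```bash
cat >> h.py <<'E'
def prof(cx,ys,im,x=.0):
    # brightness along the lane; rack frame y -> world, top camera
    g=cv2.cvtColor(im,cv2.COLOR_BGR2GRAY).astype(np.float32); out=[]
    for y in ys:
        v=[]
        for xx in (cx-.012,cx-.006,cx,cx+.006,cx+.012):
            p=np.array([.5865,.2315])+xx*np.array([.990,.141])+y*np.array([-.141,.990])
            u=w2p('top',[*p,.065]); v.append(cv2.getRectSubPix(g,(1,1),(float(u[0]),float(u[1])))[0,0])
        out.append(np.mean(v))
    return np.array(out)
E
python3 - <<'E'
from h import *
im=bot.get_image('top')[:,:,::-1].copy(); cv2.imwrite('pics/t3_raw.png',im)
ys=np.arange(-.18,-.02,.005)
for c in(.031,-.031):
    print(c); 
    for f in('pics/t2_raw.png','pics/t3_raw.png'): print(list(zip((ys*1000).astype(int).tolist(),prof(c,ys,cv2.imread(f)).astype(int).tolist())))
E
```

```text
0.031
[(-180, 119), (-175, 120), (-169, 119), (-164, 120), (-159, 120), (-154, 120), (-149, 120), (-144, 120), (-139, 120), (-134, 121), (-129, 121), (-124, 122), (-119, 83), (-114, 23), (-109, 26), (-104, 26), (-99, 19), (-94, 47), (-89, 139), (-84, 139), (-79, 141), (-74, 147), (-69, 147), (-64, 146), (-59, 145), (-54, 145), (-49, 145), (-44, 146), (-39, 144), (-34, 145), (-29, 145), (-24, 145)]
[(-180, 119), (-175, 119), (-169, 118), (-164, 118), (-159, 118), (-154, 119), (-149, 119), (-144, 119), (-139, 144), (-134, 136), (-129, 144), (-124, 146), (-119, 145), (-114, 146), (-109, 145), (-104, 144), (-99, 145), (-94, 143), (-89, 144), (-84, 142), (-79, 143), (-74, 142), (-69, 142), (-64, 143), (-59, 143), (-54, 144), (-49, 142), (-44, 142), (-39, 143), (-34, 142), (-29, 141), (-24, 143)]
-0.031
[(-180, 106), (-175, 107), (-169, 107), (-164, 109), (-159, 107), (-154, 107), (-149, 107), (-144, 108), (-139, 107), (-134, 108), (-129, 109), (-124, 109), (-119, 79), (-114, 24), (-109, 25), (-104, 23), (-99, 26), (-94, 26), (-89, 22), (-84, 25), (-79, 81), (-74, 145), (-69, 135), (-64, 145), (-59, 147), (-54, 145), (-49, 146), (-44, 145), (-39, 147), (-34, 126), (-29, 34), (-24, 21)]
[(-180, 106), (-175, 106), (-169, 107), (-164, 107), (-159, 107), (-154, 107), (-149, 107), (-144, 107), (-139, 107), (-134, 107), (-129, 107), (-124, 109), (-119, 79), (-114, 23), (-109, 23), (-104, 22), (-99, 25), (-94, 25), (-89, 25), (-84, 24), (-79, 80), (-74, 143), (-69, 134), (-64, 143), (-59, 145), (-54, 145), (-49, 145), (-44, 145), (-39, 146), (-34, 125), (-29, 35), (-24, 22)]
```

The cover slid: its front end is now at rack y = -0.142, about 22 mm out, and the windowed cover hasn't changed. I'll push 2.8 cm more, then hold.

Request:
drive_tool([
  [[0, 0.5, 0, 0, 0], [0, 0.5, 0, 0, 0], [0, 0.5, 0, 0, 0], [0, 0.5, 0, 0, 0], [0, 0.5, 0, 0, 0], [0, 0.3, 0, 0, 0], [0, 0, 0, 0, 0], [0, 0, 0, 0, 0]],
])

```text
time: 15.02
tcp_pos: [0.6204, 0.2257, 0.0404]
tool_rot: [[0.139, -0.0, 0.99], [-0.99, -0.0, 0.139], [0.0, -1.0, -0.0]]
contact_force: [-0.2, -0.7, 0.2]
gripper_width: 0.002
```

Request:
drive_tool([
  [[0, -0.5, 0, 0, 0], [0, -0.5, -1.0, 0, 0], [0, 0, -3, 0, 0], [3, 0, -3, 0, 0], [7, 0, -1, 0, 0], [7, 0, 0, 0, 0]],
])

```text
time: 15.52
tcp_pos: [0.6214, 0.2374, 0.125]
tool_rot: [[0.14, 0.008, 0.99], [-0.99, 0.002, 0.14], [-0.001, -1.0, 0.008]]
contact_force: [-0.1, -0.4, -0.2]
gripper_width: 0.17
```

```bash
python3 - <<'E'
from h import *
im=bot.get_image('top')[:,:,::-1].copy(); cv2.imwrite('pics/t4_raw.png',im)
ys=np.arange(-.19,-.12,.003)
print(list(zip((ys*1000).round().astype(int).tolist(),prof(.031,ys,im).astype(int).tolist())))
# side edges of the cover: lateral profile over the overhang
g=cv2.cvtColor(im,cv2.COLOR_BGR2GRAY).astype(np.float32)
for y in(-.16,-.15,-.14,-.13,-.1):
    r=[]
    xs=np.arange(-.005,.068,.002)
    for x in xs:
        p=np.array([.5865,.2315])+x*np.array([.990,.141])+y*np.array([-.141,.990]); u=w2p('top',[*p,.065]); r.append(int(g[int(round(u[1])),int(round(u[0]))]))
    print(y,[(round(x*1000),v) for x,v in zip(xs.tolist(),r)])
o=bot.get_obs();print(o['tcp_pos'],o['gripper_width'])
cv2.imwrite('pics/t4.png',cv2.resize(im[165:245,130:240],None,fx=7,fy=7,interpolation=cv2.INTER_CUBIC))
E
```

```text
[(-190, 119), (-187, 119), (-184, 118), (-181, 118), (-178, 119), (-175, 118), (-172, 127), (-169, 145), (-166, 141), (-163, 136), (-160, 143), (-157, 146), (-154, 147), (-151, 146), (-148, 146), (-145, 145), (-142, 145), (-139, 145), (-136, 144), (-133, 145), (-130, 143), (-127, 144), (-124, 144), (-121, 144)]
-0.16 [(-5, 102), (-3, 108), (-1, 110), (1, 105), (3, 105), (5, 102), (7, 140), (9, 140), (11, 150), (13, 145), (15, 153), (17, 153), (19, 151), (21, 147), (23, 150), (25, 150), (27, 144), (29, 143), (31, 143), (33, 134), (35, 137), (37, 146), (39, 146), (41, 141), (43, 150), (45, 150), (47, 150), (49, 147), (51, 150), (53, 150), (55, 149), (57, 126), (59, 106), (61, 106), (63, 110), (65, 116), (67, 116)]
-0.15 [(-5, 101), (-3, 106), (-1, 106), (1, 107), (3, 109), (5, 109), (7, 109), (9, 138), (11, 146), (13, 146), (15, 148), (17, 144), (19, 144), (21, 144), (23, 148), (25, 147), (27, 147), (29, 147), (31, 149), (33, 145), (35, 145), (37, 144), (39, 144), (41, 144), (43, 144), (45, 149), (47, 145), (49, 148), (51, 148), (53, 151), (55, 138), (57, 138), (59, 120), (61, 109), (6
[... 598 characters left out ...]
, 148), (25, 147), (27, 148), (29, 148), (31, 143), (33, 144), (35, 141), (37, 141), (39, 141), (41, 142), (43, 142), (45, 147), (47, 147), (49, 146), (51, 145), (53, 141), (55, 139), (57, 122), (59, 122), (61, 112), (63, 111), (65, 111), (67, 105)]
-0.1 [(-5, 47), (-3, 47), (-1, 77), (1, 67), (3, 68), (5, 66), (7, 118), (9, 142), (11, 142), (13, 146), (15, 143), (17, 141), (19, 141), (21, 147), (23, 145), (25, 144), (27, 147), (29, 146), (31, 146), (33, 146), (35, 144), (37, 141), (39, 137), (41, 137), (43, 145), (45, 144), (47, 146), (49, 146), (51, 147), (53, 141), (55, 141), (57, 99), (59, 64), (61, 72), (63, 72), (65, 95), (67, 108)]
[0.61993964 0.23695699 0.12235791] 0.2123724590753194
```

View pics/t4.png

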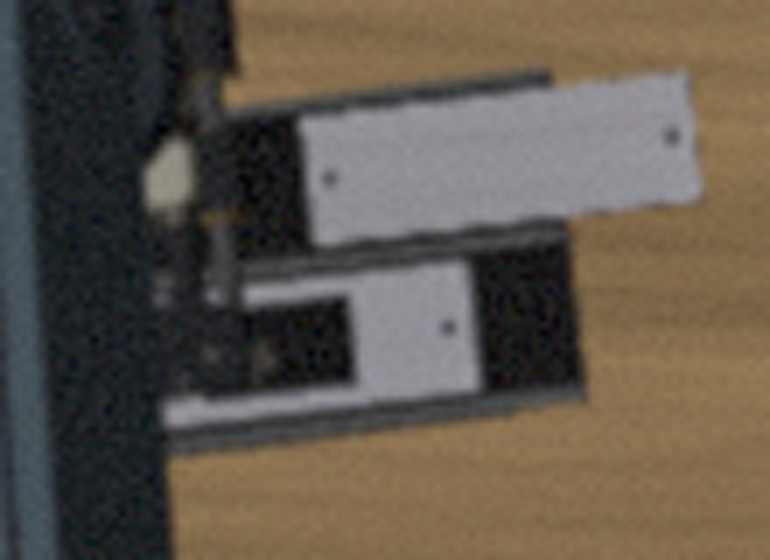

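The picture shows the plain cover sticking out about 51 mm (front edge at (690,135), rack edge near (560,150)), straight in its lane. The windowed cover hasn't moved. Next I go over the overhang with the jaws open, gripping about 22 mm beyond the edge.

Request:
drive_tool([
  [[7.5, 2.82, 0, 0, 0], [7.5, 2.82, 0, 0, 0], [7.5, 2.82, 0, 0, 0], [7.5, 2.82, 0, 0, 0], [7.5, 2.82, 0, 0, 0], [7.5, 0, 0, 0, 0], [7.5, 0, 0, 0, 0], [7.5, 0, 0, 0, 0]],
])

```text
time: 16.23
tcp_pos: [0.6376, 0.0969, 0.1189]
tool_rot: [[0.139, -0.003, 0.99], [-0.99, 0.001, 0.139], [-0.001, -1.0, -0.003]]
contact_force: [0.8, -0.5, 0.2]
gripper_width: 0.778
```

Request:
drive_tool([
  [[7.5, 0, 0, 0, 0], [7.5, 0, 0, 0, 0]],
])

```text
time: 16.4
tcp_pos: [0.6382, 0.0978, 0.1199]
tool_rot: [[0.141, -0.001, 0.99], [-0.99, 0.0, 0.141], [-0.0, -1.0, -0.001]]
contact_force: [-0.3, 0.1, -0.3]
gripper_width: 0.803
```

```bash
python3 - <<'E'
from h import *
im=bot.get_image('top')[:,:,::-1].copy(); w=bot.get_image('wrist')[:,:,::-1].copy(); s=bot.get_image('scene')[:,:,::-1].copy()
for n,i in(('t5',im),('w5',w),('s5',s)): cv2.imwrite(f'pics/{n}_raw.png',i)
f=lambda p:w2p('wrist',p).round(0)
g=cv2.cvtColor(w,cv2.COLOR_BGR2GRAY); b=(g>150).astype(np.uint8)
# light-beige finger colours: low saturation
hsv=cv2.cvtColor(w,cv2.COLOR_BGR2HSV)
for r in(222,226,230,236,242,248): print(r,[(c,*w[r,c].tolist()) for c in range(120,400,10)])
E
```

```text
222 [(120, 98, 152, 191), (130, 86, 141, 175), (140, 101, 158, 194), (150, 92, 149, 188), (160, 97, 151, 190), (170, 108, 165, 203), (180, 111, 171, 208), (190, 103, 164, 200), (200, 90, 141, 172), (210, 88, 137, 173), (220, 92, 145, 181), (230, 93, 144, 181), (240, 211, 206, 208), (250, 217, 212, 213), (260, 59, 58, 53), (270, 208, 205, 206), (280, 213, 206, 211), (290, 101, 156, 194), (300, 107, 164, 204), (310, 90, 145, 181), (320, 115, 175, 213), (330, 112, 175, 214), (340, 107, 170, 207), (350, 104, 161, 199), (360, 104, 167, 204), (370, 95, 151, 188), (380, 67, 88, 108), (390, 97, 149, 187)]
226 [(120, 96, 152, 187), (130, 88, 141, 176), (140, 97, 156, 193), (150, 98, 151, 191), (160, 102, 158, 193), (170, 108, 166, 202), (180, 108, 165, 208), (190, 129, 137, 136), (200, 125, 139, 141), (210, 84, 137, 171), (220, 91, 147, 186), (230, 89, 146, 179), (240, 211, 207, 209), (250, 216, 213, 217), (260, 215, 212, 213), (270, 205, 203, 206), (280, 207, 205, 206), (290, 102, 161, 196), (300, 102, 162, 201), (310, 100, 154, 190), (320, 11, 1, 0), (330, 132, 145, 144), (340, 106, 172, 21
[... 1797 characters left out ...]
, 145), (350, 129, 143, 146), (360, 106, 165, 201), (370, 16, 13, 15), (380, 75, 119, 150), (390, 116, 178, 216)]
248 [(120, 95, 149, 186), (130, 93, 149, 185), (140, 93, 149, 184), (150, 94, 151, 188), (160, 99, 153, 190), (170, 132, 147, 146), (180, 128, 144, 147), (190, 44, 48, 46), (200, 18, 22, 18), (210, 101, 157, 193), (220, 95, 154, 190), (230, 93, 143, 180), (240, 102, 154, 192), (250, 100, 156, 193), (260, 98, 158, 198), (270, 103, 163, 202), (280, 99, 154, 190), (290, 108, 166, 203), (300, 93, 147, 183), (310, 97, 154, 190), (320, 7, 11, 7), (330, 14, 11, 11), (340, 131, 144, 145), (350, 131, 146, 147), (360, 70, 79, 78), (370, 14, 15, 15), (380, 15, 17, 13), (390, 117, 182, 219)]
```

The wrist-picture numbers show the jaws centred over the cover (finger mid column about 261, cover mid about 262). The pad spacing puts the tips at z of about 0.14, which confirms the 38 mm correction. Lowering.

Request:
drive_tool([
  [[7.5, 0.1, 2, 0, 0], [7.5, 0, 2, 0, 0], [7.5, 0, 2, 0, 0], [7.5, 0, 1.5, 0, 0], [7.5, 0, 1.2, 0, 0], [7.5, 0, 1, 0, 0], [7.5, 0, 0, 0, 0], [7.5, 0, 0, 0, 0]],
])

```text
time: 17.22
tcp_pos: [0.6387, 0.0957, 0.0233]
tool_rot: [[0.14, -0.0, 0.99], [-0.99, -0.0, 0.14], [-0.0, -1.0, -0.0]]
contact_force: [0.6, 0.2, 0.5]
gripper_width: 0.807
```

Request:
drive_tool([
  [[5.5, 0, 0, 0, 0], [4.5, 0, 0, 0, 0], [4.0, 0, 0, 0, 0], [4.0, 0, 0, 0, 0], [4.0, 0, 0, 0, 0], [4.0, 0, 0, 0, 0]],
], newtons=45)

```text
time: 17.72
tcp_pos: [0.6392, 0.0954, 0.024]
tool_rot: [[0.139, 0.001, 0.99], [-0.99, -0.0, 0.139], [0.0, -1.0, 0.001]]
contact_force: [-0.5, -0.3, 2.0]
gripper_width: 0.531
```

The opening reads 49 mm, so the plate is gripped. Lifting 6 cm.

Request:
drive_tool([
  [[4.0, 0, -0.5, 0, 0], [4.0, 0, -1, 0, 0], [4.0, 0, -1.5, 0, 0], [4.0, 0, -1.5, 0, 0], [4.0, 0, -1.5, 0, 0], [4.0, 0, 0, 0, 0], [4.0, 0, 0, 0, 0]],
])

```text
time: 18.3
tcp_pos: [0.6396, 0.0955, 0.0848]
tool_rot: [[0.14, 0.003, 0.99], [-0.99, -0.0, 0.14], [0.0, -1.0, 0.003]]
contact_force: [0.2, 0.3, -1.8]
gripper_width: 0.529
```

```bash
python3 - <<'E'
from h import *
s=bot.get_image('scene')[:,:,::-1]; t=bot.get_image('top')[:,:,::-1]; w=bot.get_image('wrist')[:,:,::-1]
for n,i in(('t6',t),('w6',w),('s6',s)): cv2.imwrite(f'pics/{n}_raw.png',i)
# bright plate mask: low saturation, bright, in top
h=cv2.cvtColor(t,cv2.COLOR_BGR2HSV); m=((h[...,1]<40)&(h[...,2]>120)).astype(np.uint8)
n,l,st,c=cv2.connectedComponentsWithStats(m)
for i in range(1,n):
    if st[i,4]>250: 
        q=cv2.minAreaRect(np.argwhere(l==i)[:,::-1].astype(np.float32)); print(st[i].tolist(),q)
o=bot.get_obs(); print(o['tcp_pos'],o['gripper_width'],o['contact_force'],o['torque'])
h=cv2.cvtColor(w,cv2.COLOR_BGR2HSV); m=((h[...,1]<30)&(h[...,2]>150)).astype(np.uint8); n,l,st,c=cv2.connectedComponentsWithStats(m)
for i in range(1,n):
    if st[i,4]>250: q=cv2.minAreaRect(np.argwhere(l==i)[:,::-1].astype(np.float32)); print('wrist',st[i].tolist(),q)
E
```

```text
[0, 121, 104, 71, 623] ((51.509422302246094, 156.28302001953125), (67.56249237060547, 105.27487182617188), 88.09085083007812)
[291, 121, 55, 18, 933] ((318.0, 129.5), (17.0, 54.0), 90.0)
[172, 178, 37, 20, 449] ((190.0, 187.5), (36.0, 19.0), 0.0)
[168, 203, 30, 21, 348] ((181.93292236328125, 212.89633178710938), (18.11077308654785, 29.92694854736328), 83.6598129272461)
[0.63793813 0.09550821 0.08237747] 0.5267815589614137 [ 0.50165717 -0.49567512 -1.29259077] [-0.14163559  0.02609849  0.00646235]
wrist [126, 0, 181, 282, 29986] ((216.0, 140.5), (281.0, 180.0), 90.0)
wrist [390, 165, 47, 89, 305] ((412.7000732421875, 209.6000213623047), (5.366563320159912, 97.93977355957031), 26.56505012512207)
```

```bash
python3 - <<'E'
from h import *
o=bot.get_obs(); t=np.array(o['tcp_pos']); R=np.array(o['tool_rot'])
w=cv2.imread('pics/w6_raw.png'); h=cv2.cvtColor(w,cv2.COLOR_BGR2HSV); m=(h[...,1]<35)&(h[...,2]>150)
for tilt in(-.1,0,.1):
  c,s=np.cos(tilt),np.sin(tilt)
  print(tilt,[w2p('wrist',t+R@[x*c,-.0425+x*s,z]).round(0).tolist() for x in(-.121,-.06) for z in(-.025,.025)])
for r in range(0,300,20):
    k=np.flatnonzero(m[r,100:420]); print(r,(k.min()+100,k.max()+100,len(k)) if len(k) else None)
E
```

```text
-0.1 [[211.0, 28.0], [310.0, 28.0], [215.0, 149.0], [306.0, 149.0]]
0 [[207.0, 19.0], [314.0, 18.0], [213.0, 150.0], [308.0, 150.0]]
0.1 [[201.0, 11.0], [319.0, 11.0], [211.0, 152.0], [310.0, 152.0]]
0 (np.int64(126), np.int64(202), 22)
20 (np.int64(128), np.int64(306), 125)
40 (np.int64(131), np.int64(306), 110)
60 (np.int64(133), np.int64(306), 120)
80 (np.int64(135), np.int64(305), 169)
100 (np.int64(138), np.int64(305), 166)
120 (np.int64(140), np.int64(305), 156)
140 (np.int64(212), np.int64(304), 93)
160 (np.int64(214), np.int64(304), 91)
180 (np.int64(215), np.int64(304), 90)
200 (np.int64(217), np.int64(419), 90)
220 (np.int64(218), np.int64(410), 90)
240 (np.int64(215), np.int64(399), 87)
260 (np.int64(181), np.int64(342), 85)
280 (np.int64(183), np.int64(340), 99)
```

```bash
python3 - <<'E'
from h import *
w=cv2.imread('pics/w6_raw.png')
cv2.imwrite('pics/w6.png',cv2.resize(w[0:300,110:420],None,fx=2,fy=2,interpolation=cv2.INTER_CUBIC))
E
```

```text
(no output)
```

I'm at the picture limit, so from here I work from numbers. I'll extract the plate's edges by line fit and solve for its pose.

```bash
python3 - <<'E'
from h import *
w=cv2.imread('pics/w6_raw.png'); g=cv2.cvtColor(w,cv2.COLOR_BGR2GRAY).astype(int)
for r in(10,16,22,30,50,80,110,150,190): print(r,[(c,g[r,c]) for c in list(range(196,222,2))+list(range(298,312,2))])
print([(r,g[r,250],g[r,285]) for r in range(0,40,2)])
E
```

```text
10 [(196, np.int64(202)), (198, np.int64(210)), (200, np.int64(212)), (202, np.int64(217)), (204, np.int64(70)), (206, np.int64(12)), (208, np.int64(65)), (210, np.int64(111)), (212, np.int64(105)), (214, np.int64(104)), (216, np.int64(57)), (218, np.int64(18)), (220, np.int64(21)), (298, np.int64(15)), (300, np.int64(19)), (302, np.int64(16)), (304, np.int64(119)), (306, np.int64(107)), (308, np.int64(113)), (310, np.int64(106))]
16 [(196, np.int64(206)), (198, np.int64(211)), (200, np.int64(210)), (202, np.int64(215)), (204, np.int64(97)), (206, np.int64(18)), (208, np.int64(34)), (210, np.int64(109)), (212, np.int64(105)), (214, np.int64(111)), (216, np.int64(66)), (218, np.int64(16)), (220, np.int64(19)), (298, np.int64(0)), (300, np.int64(0)), (302, np.int64(0)), (304, np.int64(94)), (306, np.int64(103)), (308, np.int64(111)), (310, np.int64(109))]
22 [(196, np.int64(205)), (198, np.int64(211)), (200, np.int64(214)), (202, np.int64(210)), (204, np.int64(193)), (206, np.int64(210)), (208, np.int64(208)), (210, np.int64(205)), (212, np.int64(206)), (214, np.int64(209)), (216, np.i
[... 2859 characters left out ...]
163))]
[(0, np.int64(19), np.int64(14)), (2, np.int64(21), np.int64(16)), (4, np.int64(12), np.int64(15)), (6, np.int64(14), np.int64(20)), (8, np.int64(14), np.int64(13)), (10, np.int64(16), np.int64(19)), (12, np.int64(18), np.int64(21)), (14, np.int64(15), np.int64(19)), (16, np.int64(14), np.int64(0)), (18, np.int64(86), np.int64(204)), (20, np.int64(223), np.int64(213)), (22, np.int64(215), np.int64(217)), (24, np.int64(215), np.int64(217)), (26, np.int64(216), np.int64(218)), (28, np.int64(217), np.int64(215)), (30, np.int64(212), np.int64(213)), (32, np.int64(225), np.int64(217)), (34, np.int64(192), np.int64(215)), (36, np.int64(53), np.int64(212)), (38, np.int64(37), np.int64(214))]
```

The plate is level within about 2° and aligned with the tool within about 1.5°, with its rear end where predicted (centre 46 mm behind the grip). Now I turn it by 18.3° to the housing's heading.

Request:
drive_tool([
  [[4.0, 0, -0.5, 0, 0.08], [4.0, 0, -0.5, 0, 0.08], [4.0, 0, 0, 0, 0.08], [4.0, 0, 0, 0, 0.08], [4.0, 0, 0, 0, 0], [4.0, 0, 0, 0, 0]],
])

```text
time: 18.95
tcp_pos: [0.6381, 0.0955, 0.0924]
tool_rot: [[-0.177, -0.002, 0.984], [-0.984, 0.0, -0.177], [0.0, -1.0, -0.002]]
contact_force: [-0.1, 0.1, -2.2]
gripper_width: 0.527
```

Request:
drive_tool([
  [[4.0, 1.5, 0, -0.1, 0], [4.0, 3, 0, -0.2, 0], [4.0, 3.5, 0, -0.25, 0], [4.0, 3.5, 0, -0.25, 0], [4.0, 3.5, 0, -0.25, 0], [4.0, 3.5, 0, -0.25, 0], [4.0, 3.5, 0, -0.25, 0], [4.0, 3.5, 0, -0.25, 0]],
])

```text
time: 19.62
tcp_pos: [0.574, -0.1544, 0.0933]
tool_rot: [[-0.177, -0.001, 0.984], [-0.984, -0.0, -0.177], [0.0, -1.0, -0.001]]
contact_force: [1.2, 0.3, -1.2]
gripper_width: 0.526
```

Request:
drive_tool([
  [[4.0, 3.5, 0, -0.25, 0], [4.0, 3, 0, -0.2, 0], [4.0, 1.5, 0, 0, 0], [4.0, 0, 0, 0, 0], [4.0, 0, 0, 0, 0], [4.0, 0, 0, 0, 0]],
])

```text
time: 20.12
tcp_pos: [0.5565, -0.2291, 0.0932]
tool_rot: [[-0.178, -0.0, 0.984], [-0.984, 0.001, -0.178], [-0.001, -1.0, -0.001]]
contact_force: [0.3, 1.1, -0.6]
gripper_width: 0.528
```

Request:
drive_tool([
  [[4.0, 0, 0, 0, 0], [4.0, 0, 0, 0, 0]],
])

```text
time: 20.28
tcp_pos: [0.557, -0.2285, 0.0934]
tool_rot: [[-0.177, -0.0, 0.984], [-0.984, 0.0, -0.177], [-0.0, -1.0, -0.0]]
contact_force: [-0.9, 0.4, -1.1]
gripper_width: 0.532
```

```bash
cat >> h.py <<'E'
def plate(z,box=(270,180,380,260)):
    t=bot.get_image('top')[:,:,::-1].copy(); cv2.imwrite('pics/plast_raw.png',t)
    x0,y0,x1,y1=box; h=cv2.cvtColor(t,cv2.COLOR_BGR2HSV)
    m=np.zeros(h.shape[:2],np.uint8); m[y0:y1,x0:x1]=((h[...,1]<35)&(h[...,2]>115))[y0:y1,x0:x1]
    n,l,st,c=cv2.connectedComponentsWithStats(m); i=1+np.argmax(st[1:,4]); q=cv2.minAreaRect(np.argwhere(l==i)[:,::-1].astype(np.float32))
    P=np.array([p2w('top',p,z)[:2] for p in cv2.boxPoints(q)]); print(st[i].tolist(),'corners',P.round(3).tolist(),'c',P.mean(0).round(4),'sides',np.linalg.norm(P-np.roll(P,-1,0),axis=1).round(3))
E
python3 - <<'E'
from h import *
plate(.135)
t=cv2.imread('pics/plast_raw.png')
for r in range(190,250,3): print(r,''.join('#' if (min(t[r,c])>105) else ('o' if max(t[r,c])<50 else '.') for c in range(275,375)))
E
```

```text
[295, 198, 45, 31, 921] corners [[0.539, -0.103], [0.601, -0.112], [0.585, -0.219], [0.523, -0.208]] c [ 0.5618 -0.1605] sides [0.063 0.107 0.062 0.107]
190 ..................................................................oooooo.oooo.....oo................
193 .................................................................oooooooooooooo.o...................
196 .................................................................oooooooooooooo.....................
199 ......................##############.................................ooooo..........................
202 ......................##############################.#..................o...........................
205 ......................###########################################.....o.............................
208 .....................###..#######################################...#...............................
211 .....................###########################################....................................
214 ....................############################################....................................
21
[... 452 characters left out ...]
......................................................................
232 ...................................................................................oo........######.
235 ..........................................................................o......ooooooooo..........
238 ...................................................................................oooooo...........
241 ...................................................................................oo...............
244 .............................................................................ooooooooo..............
247 ....................................................................o......oo.oooooooooooo..........
```

```bash
python3 - <<'E'
from h import *
a=np.radians(-10.2);c,s=np.cos(a),np.sin(a)
for x,y in((.025,.075),(-.025,.075),(.025,0),(-.025,0)): print(x,y,w2p('top',[.565+c*x-s*y,-.1835+s*x+c*y,.1345]).round(1))
for x,y in((.03,.052),(-.03,.052),(-.03,-.052)): print('foot',w2p('top',[.565+c*x-s*y,-.185+s*x+c*y,.005]).round(1))
t=cv2.imread('pics/plast_raw.png')
for r in range(194,232,2): print(r,[int(t[r,c].min()) for c in range(290,316,1)])
E
```

```text
0.025 0.075 [298.  196.7]
-0.025 0.075 [294.4 216.2]
0.025 0 [327.3 202.4]
-0.025 0 [323.8 222. ]
foot [301.6 201.1]
foot [297.8 221.8]
foot [333.9 228.9]
194 [81, 83, 83, 85, 84, 84, 82, 84, 85, 79, 88, 82, 81, 85, 83, 85, 82, 87, 83, 86, 83, 88, 86, 85, 86, 81]
196 [78, 78, 78, 75, 77, 76, 79, 74, 80, 79, 71, 77, 78, 82, 75, 77, 76, 82, 80, 80, 77, 76, 81, 79, 81, 80]
198 [84, 80, 81, 82, 83, 82, 81, 105, 128, 134, 126, 118, 117, 112, 108, 102, 94, 82, 82, 83, 80, 85, 82, 83, 80, 79]
200 [80, 83, 78, 83, 82, 80, 85, 116, 140, 148, 148, 149, 152, 148, 146, 147, 146, 144, 147, 148, 143, 134, 124, 117, 113, 108]
202 [81, 82, 80, 79, 79, 72, 93, 134, 141, 149, 147, 149, 145, 146, 153, 148, 147, 150, 147, 143, 143, 148, 147, 147, 146, 145]
204 [82, 80, 84, 77, 78, 80, 93, 141, 143, 143, 145, 146, 144, 139, 146, 140, 145, 144, 148, 146, 147, 145, 149, 147, 153, 148]
206 [78, 78, 80, 78, 76, 84, 116, 148, 148, 135, 133, 144, 146, 148, 150, 144, 144, 140, 149, 144, 141, 141, 144, 144, 145, 144]
208 [71, 78, 76, 77, 73, 93, 138, 144, 131, 99, 95, 134, 149, 148, 150, 149, 150, 148, 144, 148,
[... 660 characters left out ...]
 144, 147, 145]
220 [79, 82, 84, 83, 83, 79, 87, 79, 96, 113, 115, 114, 112, 104, 97, 95, 91, 86, 92, 94, 95, 97, 99, 117, 120, 127]
222 [82, 84, 76, 78, 80, 81, 80, 83, 93, 114, 119, 112, 114, 116, 118, 118, 117, 115, 113, 113, 114, 112, 111, 105, 100, 94]
224 [78, 83, 79, 83, 84, 83, 78, 80, 71, 77, 76, 77, 76, 82, 86, 83, 83, 89, 99, 120, 115, 112, 115, 117, 116, 118]
226 [82, 79, 82, 82, 79, 80, 81, 80, 85, 82, 81, 80, 78, 81, 75, 83, 81, 76, 80, 81, 77, 75, 79, 80, 82, 85]
228 [82, 84, 85, 81, 82, 83, 75, 79, 79, 79, 84, 78, 79, 81, 84, 80, 80, 76, 82, 79, 80, 80, 82, 82, 81, 80]
230 [83, 83, 82, 75, 84, 83, 83, 83, 81, 87, 80, 84, 81, 81, 80, 79, 83, 82, 79, 77, 81, 76, 78, 82, 80, 76]
```

The plate's rear corners in the top view are at (297,197.5) and (294.5,217), against predictions of (298,196.7) and (294.4,216.2). It is centred over the housing within about 2 mm. Lowering.

Request:
drive_tool([
  [[4.0, 0.1, 1.5, 0.1, 0], [4.0, 0, 1.5, 0, 0], [4.0, 0, 1.5, 0, 0], [4.0, 0, 1.2, 0, 0], [4.0, 0, 1.0, 0, 0], [4.0, 0, 0.5, 0, 0], [4.0, 0, 0, 0, 0], [4.0, 0, 0, 0, 0]],
])

```text
time: 21.0
tcp_pos: [0.5577, -0.2312, 0.0215]
tool_rot: [[-0.179, 0.0, 0.984], [-0.984, -0.0, -0.179], [0.0, -1.0, 0.0]]
contact_force: [-0.4, -0.3, -0.8]
gripper_width: 0.527
```

Request:
drive_tool([
  [[4.0, 0, 0.2, 0, 0], [4.0, 0, 0.2, 0, 0], [4.0, 0, 0, 0, 0], [4.0, 0, 0, 0, 0]],
])

```text
time: 21.33
tcp_pos: [0.5576, -0.2313, 0.0178]
tool_rot: [[-0.179, 0.0, 0.984], [-0.984, -0.0, -0.179], [0.0, -1.0, 0.0]]
contact_force: [-0.3, -0.1, -1.6]
gripper_width: 0.526
```

Request:
drive_tool([
  [[4.0, 0, 0.1, 0, 0], [4.0, 0, 0.1, 0, 0], [4.0, 0, 0, 0, 0], [4.0, 0, 0, 0, 0]],
])

```text
time: 21.67
tcp_pos: [0.5574, -0.2312, 0.0154]
tool_rot: [[-0.179, -0.0, 0.984], [-0.984, 0.0, -0.179], [-0.0, -1.0, -0.0]]
contact_force: [-0.7, 0.4, -0.7]
gripper_width: 0.526
```

Request:
drive_tool([
  [[4.0, 0, 0.1, 0, 0], [4.0, 0, 0, 0, 0], [4.0, 0, 0, 0, 0]],
])

```text
time: 21.92
tcp_pos: [0.5575, -0.2312, 0.0145]
tool_rot: [[-0.179, 0.0, 0.984], [-0.984, -0.0, -0.179], [0.0, -1.0, 0.0]]
contact_force: [0.2, 0.0, -0.2]
gripper_width: 0.526
```

Request:
drive_tool([
  [[4.0, 0, 0.1, 0, 0], [4.0, 0, 0, 0, 0], [4.0, 0, 0, 0, 0]],
])

```text
time: 22.17
tcp_pos: [0.5576, -0.2313, 0.0141]
tool_rot: [[-0.179, 0.0, 0.984], [-0.984, -0.0, -0.179], [0.0, -1.0, 0.0]]
contact_force: [-1.6, 0.7, 4.3]
gripper_width: 0.525
```

Request:
drive_tool([
  [[4.0, 0, 0.1, 0, 0], [4.0, 0, 0, 0, 0], [4.0, 0, 0, 0, 0]],
])

```text
time: 22.42
tcp_pos: [0.5577, -0.2314, 0.014]
tool_rot: [[-0.179, 0.001, 0.984], [-0.984, -0.001, -0.179], [0.001, -1.0, 0.001]]
contact_force: [-3.4, 1.5, 10.8]
gripper_width: 0.528
```

Request:
drive_tool([
  [[4.0, 0, 0.1, 0, 0], [4.0, 0, 0, 0, 0], [4.0, 0, 0, 0, 0]],
])

```text
time: 22.67
tcp_pos: [0.5577, -0.2314, 0.0138]
tool_rot: [[-0.179, 0.001, 0.984], [-0.984, -0.001, -0.179], [0.001, -1.0, 0.001]]
contact_force: [-5.7, 2.0, 16.3]
gripper_width: 0.527
```

The plate is seated at the expected height (contact at TCP z of about 0.014, 0.0135 predicted). I ease the pressure, then release and retreat upward.

Request:
drive_tool([
  [[4.0, 0, -0.1, 0, 0], [4.0, 0, -0.1, 0, 0], [4.0, 0, 0, 0, 0], [4.6, 0, 0, 0, 0], [4.9, 0, 0, 0, 0], [5.3, 0, 0, 0, 0], [6, 0, 0, 0, 0], [7, 0, 0, 0, 0]],
])

```text
time: 23.33
tcp_pos: [0.5574, -0.2312, 0.013]
tool_rot: [[-0.179, -0.0, 0.984], [-0.984, 0.0, -0.179], [-0.0, -1.0, -0.0]]
contact_force: [0.3, -0.0, -0.4]
gripper_width: 0.663
```

Request:
drive_tool([
  [[7.5, 0, 0, 0, 0], [7.5, 0, 0, 0, 0], [7.5, 0, -1, 0, 0], [7.5, 0, -2, 0, 0], [7.5, 0, -3, 0, 0], [7.5, 0, -3, 0, 0], [7.5, 0, -3, 0, 0], [7.5, 0, 0, 0, 0]],
])

```text
time: 24.0
tcp_pos: [0.561, -0.2333, 0.1411]
tool_rot: [[-0.179, 0.01, 0.984], [-0.984, -0.006, -0.179], [0.005, -1.0, 0.011]]
contact_force: [1.0, 0.3, 1.0]
gripper_width: 0.807
```

Request:
drive_tool([
  [[7.5, 3, -3, 0, 0], [7.5, 4, 0, 0, 0], [7.5, 4, 0, 0, 0], [7.5, 4, 0, 0, 0], [7.5, 4, 0, 0, 0], [7.5, 3, 0, 0, 0], [7.5, 0, 0, 0, 0], [7.5, 0, 0, 0, 0]],
])

```text
time: 24.67
tcp_pos: [0.5172, -0.4487, 0.1624]
tool_rot: [[-0.182, -0.0, 0.983], [-0.983, 0.001, -0.182], [-0.001, -1.0, -0.0]]
contact_force: [-0.3, -0.1, 0.3]
gripper_width: 0.806
```

```bash
python3 - <<'E'
from h import *
plate(.055)
t=cv2.imread('pics/plast_raw.png')
a=np.radians(-10.2);c,s=np.cos(a),np.sin(a)
print('want px',[w2p('top',[.565+c*x-s*y,-.185+s*x+c*y,.055]).round(1).tolist() for x,y in((.025,.075),(.025,-.075),(-.025,-.075),(-.025,.075))])
for r in range(194,240,2): print(r,''.join('#' if (min(t[r,c])>122) else ('o' if max(t[r,c])<50 else '.') for c in range(280,375)))
w=prof(-.031,np.arange(-.12,.1,.005),t); print((w.astype(int)).tolist())
print(bot.get_obs()['tcp_pos'],bot.get_obs()['contact_force'])
g=cv2.imread('pics/top0_raw.png'); 
print((prof(-.031,np.arange(-.12,.1,.005),g).astype(int)).tolist())
sc=bot.get_image('scene')[:,:,::-1]; print('scene corners want',[w2p('scene',[.565+c*x-s*y,-.185+s*x+c*y,.055]).round(1).tolist() for x,y in((.025,.075),(.025,-.075),(-.025,-.075),(-.025,.075))])
h=cv2.cvtColor(sc,cv2.COLOR_BGR2HSV); m=np.zeros(h.shape[:2],np.uint8); m[130:215,150:260]=((h[...,1]<40)&(h[...,2]>150))[130:215,150:260]
n,l,st,_=cv2.connectedComponentsWithStats(m)
for i in range(1,n):
  if st[i,4]>200: print(st[i].tolist(),cv2.boxPoints(cv2.minAreaRect(np.argwhere(l==i)[:,::-1].astype(np.float32))).round(1).tolist())
E
```

```text
[293, 201, 57, 26, 1003] corners [[0.551, -0.107], [0.602, -0.116], [0.579, -0.264], [0.528, -0.255]] c [ 0.5649 -0.1853] sides [0.052 0.15  0.052 0.149]
want px [[295.2, 199.6], [349.4, 210.2], [346.4, 228.4], [291.9, 217.7]]
194 ...............................................................................................
196 ...............................................................................................
198 ...............................................................................................
200 ...............................................................................................
202 ................###########....................................................................
204 ...............########################........................................................
206 ...............###################################.............................................
208 ...............##.###########################################..................................
210 ..............##...##################################################
[... 1454 characters left out ...]
, 20, 76, 135, 126, 135, 136, 135, 135, 135, 137, 117, 31, 22, 19, 24, 23, 25, 19, 23, 21, 20, 21, 78, 135, 135, 134, 135, 135, 134, 127, 132, 115, 32, 20, 21, 25, 23]
[ 0.51780197 -0.44709841  0.1625849 ] [-0.549022    0.71496536 -0.66361279]
[72, 18, 24, 19, 19, 21, 24, 23, 75, 133, 124, 133, 133, 135, 134, 134, 135, 115, 34, 21, 19, 25, 23, 22, 20, 19, 24, 20, 21, 77, 133, 133, 133, 133, 133, 134, 125, 129, 114, 28, 22, 22, 21, 21]
scene corners want [[212.5, 178.8], [176.7, 151.4], [188.9, 142.2], [224.7, 168.6]]
[179, 144, 46, 41, 837] [[174.0, 158.39999389648438], [188.1999969482422, 140.1999969482422], [224.60000610351562, 168.39999389648438], [210.39999389648438, 186.60000610351562]]
```

The plate measures centre (0.565,-0.185) with sides of 150×52 mm at the rim height. The windowed cover's profile is unchanged and the robot is clear. Handing in.

```bash
python3 -c "
from bench import bot
print(bot.job_done(), bot.get_obs()['time'])"
```

```text
the job is handed in; nothing more can be done
the job is handed in; nothing more can be done
```

I slid the plain cover along its lane until it stuck out about 51 mm. I then gripped the overhang, carried it over, set it down on the white housing until I felt contact, let go and moved clear. The job is handed in, with the last clock reading about 25 s; no verdict was reported.

**Last checks (top camera):**
- **Position:** the cover's centre is at (0.565, -0.185), against (0.565, -0.185) measured for the housing, so off by under 1 mm.
- **Flatness and heading:** it measures 150×52 mm at rim height, so it lies flat as far as the top view shows, and its heading is within about 2° of the housing's. The scene view agrees to a few pixels.
- **Windowed cover:** its brightness profile on the rack is unchanged, so it has not moved.
- **Robot:** clear of everything, with contact force near zero.

**What disagreed or failed:**
- **Fingertip position:** the fingertips were about 21 mm behind the reported TCP, not 17 mm ahead as stated. My first push therefore passed over the cover without touching it. I found the real height by touching the deck (up to 19 N) and used that correction from then on.
- **Picture limit:** I reached the 12-picture limit, so the final checks were made from image numbers, not by eye.

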